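Third slot on the driving-game shifter

TASK

With the outside of the fingers, push the knob of the driving-game gearstick on the pine ledge straight across its H-gate to the robot's right-hand column, then forward, away from the robot, fully home into that third forward slot. Push gently and never grip the knob, do not let the stick enter any other slot on the way, and leave the remote, flashlight and phone stand where they are.

Things in the scene. Friction and masses are not known exactly. Their poses are not given: they have to be found in the camera images.
- shifter: H-gate gear shifter bolted to the ledge (fixed): black box 96 x 96 mm with an aluminium gate plate on top, 108 mm high in all, on a low 150 x 110 mm foot. Origin: centre of its underside, on the ledge (z=0). Its x is forward (away from the robot), y left, z up; it stands turned by up to 0.35 rad.
- gate (a point): centre of the gate plate, mid-plane, 105 mm above the ledge. From above: a cross channel along the shifter's y, and three columns at y = +22, 0, -22 mm, each with a slot forward (+x) and one back (-x), 20 mm of stick travel each. Forward slots count 1, 2, 3 from left to right. Channel and slots are 13 mm wide, the stick 8 mm thick: 2.5 mm play each side.
- slot3 (a point): in the gate plate, where the stick's axis passes when fully home in the third forward slot (20 mm forward, 22 mm right of gate).
- pivot (a point): the fixed point about which the stick tilts, on the box's axis, 30 mm above the ledge. With a = joint stick_across, f = joint stick_fore, the ball's centre lies from here, in the shifter's axes, at x = 0.14 sin(f), y = -0.14 cos(f) sin(a), z = 0.14 cos(f) cos(a).
- gear_knob: black ball knob, 40 mm in diameter, on the stick; origin at the ball's centre, 140 mm from the pivot (170 mm above the ledge when upright); z axis up along the stick. One column is about 40 mm of knob travel across, a full slot about 36 mm forward. 2 to 3 N sideways on the ball moves it; no springs, it stays where it is left.
- stick_across (a joint): tilt of the stick across the gate, rad, growing to the right (shifter -y): about -0.285 in the left (first) column, 0 in the middle column, +0.285 in the right (third) column; it stops against the gate's right end at about +0.31. At the start the stick is in the cross channel at or near the left column.
- stick_fore (a joint): tilt of the stick forward (shifter +x), rad: 0 in the cross channel (+-0.03 of play), about +0.25 to +0.26 fully home in a forward slot, negative in a back slot.
- ac_remote: white plastic air-conditioner remote lying flat, loose, 150 x 46 x 18 mm (long along its x); origin at the centre of its underside. Bystander.
- flashlight: small aluminium flashlight standing on its head, loose, 36 mm in diameter, 104 mm high; origin at the centre of its underside. Bystander.
- phone_stand: green hard silicone phone stand, loose, foot 85 x 70 mm, leaning back plate up to 80 mm high; origin at the centre of its underside. Bystander.
Things that resemble listed ones, but are neither listed nor needed, are in the scene too. Of the things like the shifter, leave any that is yellow; of the rest the smaller one is meant.

How it is judged:
By the outcome, as a careful person would: the job done as asked, in the order asked, and still so for the second after the job is handed in, with the robot touching nothing.
It also fails if it takes over 42 s, if anything falls off the work surface, if the arm or the gripper's body presses on something with over 40 N, if the wrist force passes 120 N, or if a joint passes its speed limit or range.

ROBOT

A 7-joint arm with a two-finger parallel gripper is mounted at the origin on the work surface. World frame = base frame: x ahead of the robot, y to its left, z up, the work surface at z = 0. Lengths are in m, angles in degrees, forces in N, time in s.
With the tool pointing down it reaches from about 0.375 to 0.925 m from the base axis. Payload 3.1 kg.
Tool frame: the origin (TCP) lies between the finger pads; the fingertips stand 14 mm ahead of it and the grasp point (between the pads) lies 5 mm behind it (manip.tip_reach is the distance from the TCP to the fingertips, in m); z points along the fingers, y is the line along which they close (so a half turn about z gives the same grasp; the last joint's range is limited). The gripper opens to 85 mm and grips with 20 to 120 N. Pads are 22 mm wide; open, the fingers measure 114 mm over their backs; the gripper's body (76 mm by 85 mm) begins 54 mm behind the grasp point. The pads swing forward as they close: fully open they stand 13 mm farther back than shut.
Start: joints at [-74.187, 21.939, 2.515, 91.553, -1.026, 66.532, -2.859], TCP at [0.237, 0.605, 0.245] pointing down, gripper open.
Joint ranges: [-149.38, 149.38], [-23.57, 123.04], [-84.95, 90], [0, 143.3], [-89.99, 269.99], [3.08, 112.72], [-163.45, 163.45]. Speed limits (degrees/s): [159.86, 159.86, 180, 180, 180, 180, 180].

INTERFACE

Orientations are given as [roll, pitch, yaw] about the fixed x, y, z axes, in that order (R = Rz(yaw) Ry(pitch) Rx(roll)).
In Python, from rig import manip, eoat, planner, viewer gives the robot as it stands. Calls block until the motion is done:
- manip.move_pose(position, orientation): joint-space move of the TCP to a pose.
- manip.move_straight(position, rotation=None, vel=0.15, until_force=None): straight line of the TCP; rotation=None keeps the orientation; vel is the mean speed in m/s. With until_force (N) it stops when the force on the tool has changed by that much, and returns True; else False.
- manip.move_j(angles): joint-space move.
- eoat.command_gripper(opening): finger opening in m; the grip force is fixed at half the most; returns when the fingers have stopped.
- manip.hold(seconds).
- planner.inverse_kinematics(position, orientation): joint angles nearest the present ones, or None.
- viewer.read_camera(name): name is "side" or "top"; returns (picture, depth): 400x640x3 uint8, red, green, blue; 400x640 float32, m along the optical axis (not along the pixel's ray), 0 where there is no reading.
- viewer.camera_model(name): a dict with "intrinsics" (3x3 intrinsics, pixels), "position" and "attitude" of the camera in the world. Camera axes: x right, y down, z forward; pixel columns grow to the right and rows downward; lengths in m; the calibration is good to about 2 mm. A picture is of the moment at which its call begins. camera_model takes no time and is no camera call.
A pose or a line that the arm cannot do raises manip.IKError and nothing moves.
- manip.finish_job(): hands the job in; it is judged then, once.
Readings, each from a call of its own:
- manip.current_time_s(): time.
- manip.current_q(): joint angles.
- manip.current_joint_vel(): joint speeds.
- manip.current_joint_efforts(): joint torques, N m.
- manip.current_position(): TCP position.
- manip.current_ee_rot(): TCP orientation.
- manip.current_ft_force(): force on the tool from outside, world axes, zero at the start.
- manip.current_moment(): the same for the moment, N m.
- manip.current_opening(): finger opening in m.
- manip.current_gripper_force(): force on a finger pad.
Only numpy, scipy, OpenCV 4.12 (cv2) and the standard library are available. Lean on these libraries where they do the work, as an engineer would, in place of code of your own. Each camera call takes 0.05 s, during which the arm holds its last target. There are 200 camera calls.

## Working session

There is one attempt and no reset: what is moved stays moved. The work goes in short steps, each a Python script; the robot and the scene stay as the last script left them, time stands still between calls to the robot, and variables do not carry over. Pictures are saved under pics/ and viewed, at most 10 in all, crops included, and the job is handed in when it is done.

```bash
mkdir -p pics; ls; python3 - <<'E'
from rig import manip, eoat, planner, viewer
import cv2,numpy as np
for n in ("top","side"):
    p,d=viewer.read_camera(n); cv2.imwrite(f"pics/{n}0.png",p[:,:,::-1]); np.savez(f"{n}0.npz",p=p,d=d)
    m=viewer.camera_model(n); print(n,m)
print(manip.current_time_s(),manip.current_ee_rot(),manip.current_position())
E
```

```text
pics
top {'intrinsics': array([[365.05399182,   0.        , 327.19352093],
       [  0.        , 365.05399182, 200.14533094],
       [  0.        ,   0.        ,   1.        ]]), 'position': array([0.43965333, 0.04518146, 1.11076946]), 'attitude': array([-175.57115778,   -1.41678618,  -90.35172898])}
side {'intrinsics': array([[421.64329132,   0.        , 314.53972785],
       [  0.        , 421.64329132, 193.60637251],
       [  0.        ,   0.        ,   1.        ]]), 'position': array([ 0.25661838, -0.81241283,  0.79851519]), 'attitude': array([-127.52320325,    0.83193412,  -16.78607292])}
0.1 [-1.79857280e+02  5.80714848e-03  1.58589264e+02] [0.23702612 0.60432572 0.24396337]
```

View pics/top0.png

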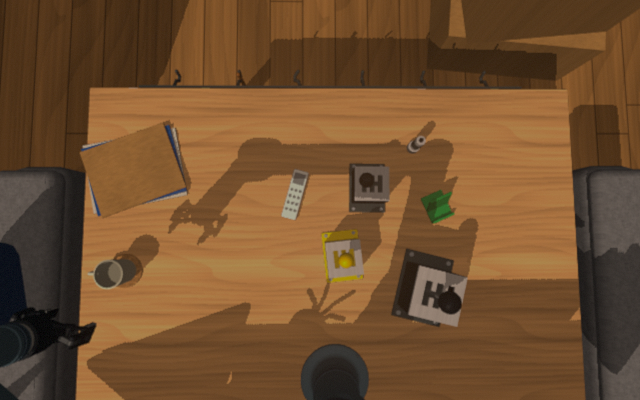

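View pics/side0.png

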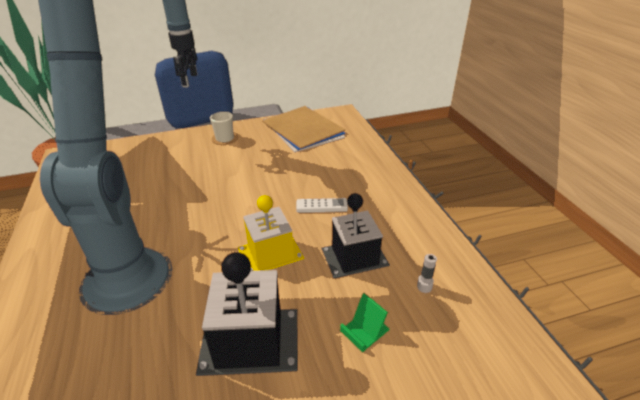

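Shifter candidates in the top view are a black one with its knob at (367,180), a yellow one at (345,257), and a larger black one at (432,290). Yellow is excluded. Of the other two, the one at (367,180) is smaller, so it should be the one meant. I'll measure it and check it in an enlarged crop.

```bash
cat > h.py <<'E'
import cv2,numpy as np
from rig import manip, eoat, planner, viewer
from scipy.spatial.transform import Rotation as R
def cloud(n,d):
    m=viewer.camera_model(n);K=m["intrinsics"];v,u=np.mgrid[:400,:640]
    c=np.stack([(u-K[0,2])/K[0,0]*d,(v-K[1,2])/K[1,1]*d,d],-1)
    return c@R.from_euler("xyz",m["attitude"],degrees=True).as_matrix().T+m["position"]
def proj(n,P):
    m=viewer.camera_model(n);K=m["intrinsics"]
    c=(np.atleast_2d(P)-m["position"])@R.from_euler("xyz",m["attitude"],degrees=True).as_matrix()
    return (c@K.T)[:,:2]/c[:,2:]
E
python3 - <<'E'
from h import *
T=np.load("top0.npz");S=np.load("side0.npz")
for n,D,(u0,u1,v0,v1) in (("top",T,(340,400,150,220)),("side",S,(315,395,180,285))):
    W=cloud(n,D["d"]);ok=D["d"]>0
    m=np.zeros_like(ok);m[v0:v1,u0:u1]=1;m&=ok
    z=W[...,2]
    tab=W[m&(z<.005)]; print(n,"table z",np.median(tab[:,2]) if len(tab) else None)
    pl=m&(z>.098)&(z<.114); P=W[pl]
    print(" plate",len(P),P.min(0),P.max(0),np.median(P,0)); 
    r=cv2.minAreaRect((P[:,:2]*1000).astype(np.float32));print(r)
    f=m&(z>.004)&(z<.03);Q=W[f];print(" foot",len(Q),cv2.minAreaRect((Q[:,:2]*1000).astype(np.float32)))
    b=W[m&(z>.150)];
    from scipy.optimize import least_squares
    s=least_squares(lambda c:np.linalg.norm(b-c,axis=1)-.02,np.r_[b.mean(0)-[0,0,.01]],loss="soft_l1",f_scale=.002);print(" knob",len(b),s.x,b.max(0))
    for nm,mm in (("flash",((405,430,130,160),(410,440,245,300))),("phone",((415,460,185,230),(335,395,290,355))),("rem",((278,312,165,225),(290,345,195,218)))):
        a=mm[n=="side"];q=W[a[2]:a[3],a[0]:a[1]];q=q[q[...,2]>.012];print(nm,q.min(0),q.max(0))
a=cv2.resize(T["p"][140:230,325:435],None,fx=5,fy=5,interpolation=cv2.INTER_CUBIC)
b=cv2.resize(S["p"][180:285,310:400],(386,450),interpolation=cv2.INTER_CUBIC)
cv2.imwrite("pics/crop.png",np.hstack([a[:450,:410],b])[:,:,::-1])
E
```

```text
top table z -0.0009398377255191992
 plate 878 [ 0.51425716 -0.1531653   0.09813559] [ 0.61013431 -0.05688912  0.11199352] [ 0.55644247 -0.11132936  0.10680992]
((562.6934204101562, -105.03054809570312), (95.72821807861328, 95.78511810302734), 89.29258728027344)
 foot 480 ((570.400634765625, -118.08106231689453), (206.7312469482422, 164.56268310546875), 2.2235491275787354)
 knob 184 [ 0.56496972 -0.08175238  0.16687569] [ 0.58237053 -0.06215486  0.18969186]
flash [ 0.43965333 -0.26126997  0.01247946] [0.70192731 0.04518146 1.11076946]
phone [ 0.43965333 -0.36261222  0.01208188] [0.54193226 0.04518146 1.11076946]
rem [0.43965333 0.04518146 0.01200029] [0.61877013 0.15332723 1.11076946]
side table z 0.0013290879917430831
 plate 1060 [ 0.51601646 -0.15557013  0.09813431] [ 0.61446004 -0.05391353  0.11373002] [ 0.56139615 -0.11434733  0.10891341]
((565.50927734375, -105.08418273925781), (101.04083251953125, 97.74909210205078), 89.17607879638672)
 foot 1448 ((614.1260986328125, 7.720672607421875), (430.3387451171875, 235.94081115722656), 71.69901275634766)
 knob 222 [ 0.56751748 -0.08169111  0.16921049] [ 0.58496309 -0.06852856  0.19071151]
flash [ 0.25661838 -0.81241283  0.01214462] [ 0.70564076 -0.23158526  0.79851519]
phone [ 0.25661838 -0.81241283  0.01202861] [ 0.55051231 -0.27628106  0.79851519]
rem [ 0.25661838 -0.81241283  0.01200023] [0.61691915 0.15239928 0.79851519]
```

View pics/crop.png

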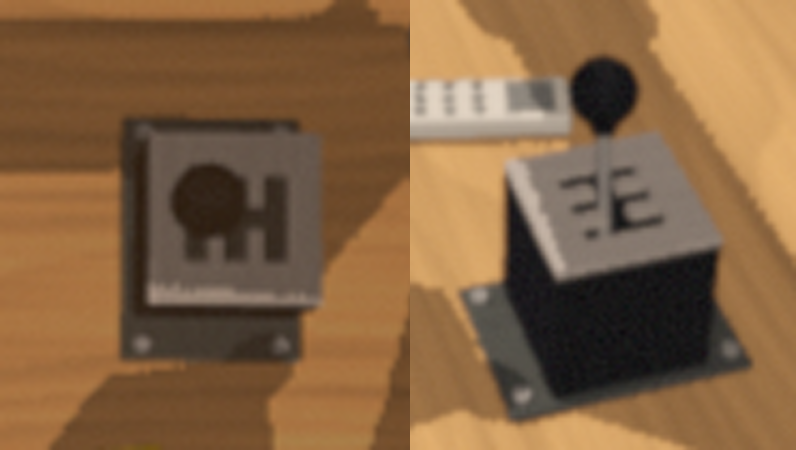

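The crop confirms it. The black shifter at (367,180), with a knob about 40 mm across, a 96 mm plate at 0.107 m and the H pattern facing forward, matches the description. Its centre is about (0.564, -0.105) with yaw near -1°. The knob is at (0.566, -0.082, 0.168), a bit right of the left column. Next I'll check the neighbouring heights and IK, then approach with closed fingers on the knob's left.

```bash
cat >> h.py <<'E'
C=np.array([.564,-.105]);YAW=np.radians(-.75)
def knob(tag=None):
    out=[]
    from scipy.optimize import least_squares
    for n in ("top","side"):
        p,d=viewer.read_camera(n);W=cloud(n,d)
        if tag: cv2.imwrite(f"pics/{tag}_{n}.png",p[100:300,260:460,::-1])
        dark=(p.max(2)<70)&(d>0)
        b=W[dark&(W[...,2]>.148)&(W[...,2]<.193)&(abs(W[...,0]-.58)<.06)&(abs(W[...,1]+.105)<.075)]
        if len(b)<20: out.append(None);continue
        s=least_squares(lambda c:np.linalg.norm(b-c,axis=1)-.02,b.mean(0)-[0,0,.01],loss="soft_l1",f_scale=.002).x
        e=(s[:2]-C)@np.array([[np.cos(YAW),-np.sin(YAW)],[np.sin(YAW),np.cos(YAW)]])
        f=np.arcsin(e[0]/.14);a=np.arcsin(-e[1]/.14/np.cos(f))
        out.append((n,len(b),s.round(4),"a %.3f f %.3f"%(a,f)))
    return out
E
python3 - <<'E'
from h import *
T=np.load("top0.npz");W=cloud("top",T["d"])
for nm,(u0,u1,v0,v1) in dict(yellow=(320,370,230,285),big=(390,475,240,330),flash=(408,428,134,156),phone=(420,456,188,225)).items():
    q=W[v0:v1,u0:u1][T["d"][v0:v1,u0:u1]>0];h=q[q[:,2]>.03];t=h[h[:,2]>h[:,2].max()-.02];print(nm,h.min(0).round(3),h.max(0).round(3),"top at",t.mean(0).round(3))
q0=manip.current_q()
for y in (0,180):
  for p in ([.565,-.02,.25],[.565,-.04,.165],[.565,-.11,.165],[.51,-.145,.16],[.57,-.145,.16]):
    print(y,p,planner.inverse_kinematics(p,[180,0,y-.75]))
print(knob())
E
```

```text
yellow [ 0.305 -0.077  0.03 ] [0.41  0.027 0.191] top at [ 0.359 -0.025  0.182]
big [ 0.183 -0.347  0.03 ] [ 0.341 -0.189  0.26 ] top at [ 0.264 -0.264  0.25 ]
flash [ 0.673 -0.26   0.03 ] [ 0.699 -0.233  0.105] top at [ 0.686 -0.246  0.099]
phone [ 0.498 -0.343  0.03 ] [ 0.542 -0.275  0.08 ] top at [ 0.524 -0.306  0.073]
0 [0.565, -0.02, 0.25] [-45.97375689  17.33192507  52.21560075 105.01690651 -15.06516462
  64.93594814 -79.29918377]
0 [0.565, -0.04, 0.165] [-44.18421365  26.39702966  54.60630718 109.31394382 -25.49073718
  57.36611745 -68.93662014]
0 [0.565, -0.11, 0.165] [-39.52310206  29.93443091  59.08242643 108.14803624 -29.92881175
  59.09872736 -58.45088702]
0 [0.51, -0.145, 0.16] [-35.35404667  22.17789159  55.66093282 114.40613773 -22.42519156
  54.79257565 -59.13803287]
0 [0.57, -0.145, 0.16] [-35.81558244  32.7190858   59.90208006 106.62668087 -32.69401679
  59.96952324 -53.32245545]
180 [0.565, -0.02, 0.25] [-35.00909205  14.44193623  38.26928247 104.61851874  -9.87182626
  64.28636639  95.936905  ]
180 [0.565, -0.04, 0.165] [-31.82189969  21.0891586   37.96560715 108.85271275 -15.62833572
  55.25326081 102.54358359]
180 [0.565, -0.11, 0.165] [-30.45096544  24.29665504  45.8541756  107.82938907 -20.73529343
  56.50406363 113.79844198]
180 [0.51, -0.145, 0.16] [-30.27046382  19.74571541  48.88036891 114.24252439 -18.35786992
  53.91084176 117.19380414]
180 [0.57, -0.145, 0.16] [-28.20359758  27.17802061  48.25543038 106.35747363 -23.93073057
  57.15697839 119.48982002]
[('top', 178, array([ 0.5651, -0.0818,  0.1669]), 'a -0.167 f 0.006'), ('side', 192, array([ 0.5674, -0.0816,  0.1693]), 'a -0.168 f 0.022')]
```

```bash
python3 - <<'E'
from h import *
eoat.command_gripper(0.0)
q=np.array(manip.current_q());q[0]=-5;q[2]=0;q[6]=0
manip.move_j(q);print(manip.current_position(),manip.current_ee_rot(),manip.current_time_s(),manip.current_opening())
for y in (0,90,180,-90):
    print(y,planner.inverse_kinematics([.565,-.02,.25],[180,0,y-.75]))
print(manip.current_ft_force())
E
```

```text
[0.64866038 0.02264418 0.24482017] [-179.9756292    -0.99671086   94.76436164] 3.5 -0.00011990840105603214
0 [-15.56937938  12.6446282   15.36670307 103.7690137   -3.69820571
  64.0716119  -89.68950677]
90 [ -3.48793046  12.62273162   1.5212074  103.18631528  -0.36920847
  64.19572547  -2.59275617]
180 [  8.64492275  13.25581715 -12.37283219 102.59056445   3.12086647
  64.48406293  84.49655207]
-90 [ -61.2662829    33.55988814   79.59779511  105.43363028  -34.99376432
   71.45944922 -151.89055794]
[-0.22959126  0.97622675 -0.08089043]
```

```bash
python3 - <<'E'
from h import *
O=[180,0,89.25]
manip.move_pose([.566,-.02,.25],O)
manip.move_straight([.566,-.02,.165],vel=.1)
f0=np.array(manip.current_ft_force());print(f0,manip.current_position(),manip.current_ee_rot())
r=manip.move_straight([.566,-.060,.165],vel=.03,until_force=1.5)
print(r,manip.current_position(),manip.current_ft_force()-f0,manip.current_time_s())
print(knob("c1"))
E
python3 -c "
import cv2,numpy as np
a=[cv2.resize(cv2.imread(f'pics/c1_{n}.png'),(400,400)) for n in('top','side')];cv2.imwrite('pics/c1.png',np.hstack(a))"
```

```text
[ 0.4594818  -0.38705291 -0.30566364] [ 0.56673634 -0.01996709  0.16569776] [ 1.79914762e+02 -3.06302067e-03  8.92532176e+01]
True [ 0.56583029 -0.0509763   0.16478681] [0.80218312 1.50069619 0.1159812 ] 5.925
[None, ('side', 212, array([ 0.5664, -0.081 ,  0.1703]), 'a -0.172 f 0.015')]
```

View pics/c1.png

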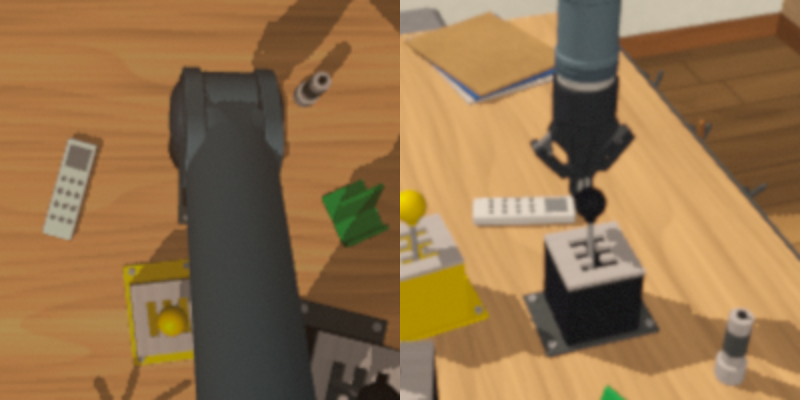

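The fingers' left-hand contact is at TCP y = -0.051, 30 mm from the ball centre, which agrees with the geometry. The side picture shows the fingertips beside the knob at (590,200). Now I'll push right in stages with a force guard.

```bash
python3 - <<'E'
from h import *
for y in (-.068,-.092,-.1144):
    r=manip.move_straight([.5658+.013*(y+.051),y,.165],vel=.03,until_force=7)
    print(r,np.round(manip.current_position(),4),np.round(manip.current_ft_force(),2),manip.current_time_s(),knob("c2")[1])
    if r: break
E
```

```text
False [ 0.5656 -0.0687  0.1649] [0.79 1.09 0.29] 6.75 ('side', 223, array([ 0.5666, -0.0985,  0.1717]), 'a -0.047 f 0.018')
False [ 0.565  -0.0925  0.1647] [0.66 0.45 1.  ] 7.8 ('side', 232, array([ 0.566 , -0.1224,  0.1708]), 'a 0.125 f 0.016')
False [ 0.5649 -0.1148  0.1651] [-0.08  1.17 -0.31] 8.8 ('side', 239, array([ 0.5658, -0.1443,  0.1658]), 'a 0.284 f 0.016')
```

```bash
python3 -c "
import cv2
cv2.imwrite('pics/c2.png',cv2.resize(cv2.imread('pics/c2_side.png')[80:190,40:150],(550,550),interpolation=cv2.INTER_CUBIC))"
```

```text
(no output)
```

View pics/c2.png

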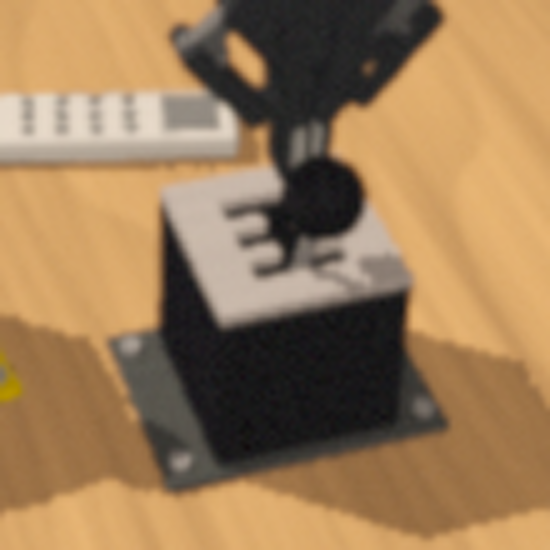

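The stick is at the right column: a is about 0.284, and the ball at (325,197) in the crop sits over the right-hand slots. I'll back off to the left, rise, turn the tool 90° so a flat finger side leads, and push forward from behind.

```bash
python3 - <<'E'
from h import *
manip.move_straight([.565,-.085,.165],vel=.06)
manip.move_straight([.565,-.085,.25],vel=.12)
s=[min((q for q in [planner.inverse_kinematics([.500,-.143,.25],[180,0,y])] if q is not None),key=lambda q:0,default=None) for y in (-.75,179.25)]
print(s,knob()[1])
c=manip.current_q();b=min((0,1),key=lambda i:np.abs(np.array(s[i])-c).max() if s[i] is not None else 1e9);O=[180,0,(-.75,179.25)[b]]
manip.move_pose([.500,-.143,.25],O)
manip.move_straight([.500,-.143,.158],vel=.1)
r=manip.move_straight([.535,-.1435,.158],vel=.03,until_force=5)
print(r,np.round(manip.current_position(),4),np.round(manip.current_ft_force(),2),manip.current_time_s(),knob("c3"))
E
```

```text
[array([ -2.57651462,   7.46756489,  15.16259313, 109.65353628,
        -2.18350621,  63.15285136, -77.30019449]), array([ 14.62291733,   7.83955228,  -3.47705424, 108.8635354 ,
         0.53050002,  63.31215022, 100.19001264])] ('side', 194, array([ 0.5663, -0.1459,  0.165 ]), 'a 0.296 f 0.021')
False [ 0.5347 -0.1435  0.1579] [-1.27  0.37  0.11] 14.1667 [('top', 25, array([ 0.5627, -0.1464,  0.1638]), 'a 0.300 f -0.006'), ('side', 171, array([ 0.556 , -0.1462,  0.1714]), 'a 0.300 f -0.054')]
```

```bash
python3 - <<'E'
from h import *
for x in (.555,.582):
    r=manip.move_straight([x,-.1435,.156],vel=.025,until_force=7)
    print(r,np.round(manip.current_position(),4),np.round(manip.current_ft_force(),2),manip.current_time_s())
    if r: break
p,d=viewer.read_camera("side");cv2.imwrite("pics/c4.png",cv2.resize(p[180:290,300:410,::-1],(550,550),interpolation=cv2.INTER_CUBIC))
E
```

```text
False [ 0.5552 -0.1434  0.1559] [-0.15 -0.05  1.85] 15.2167
True [ 0.567  -0.1435  0.1545] [-1.06  1.04  0.34] 15.8917
```

View pics/c4.png

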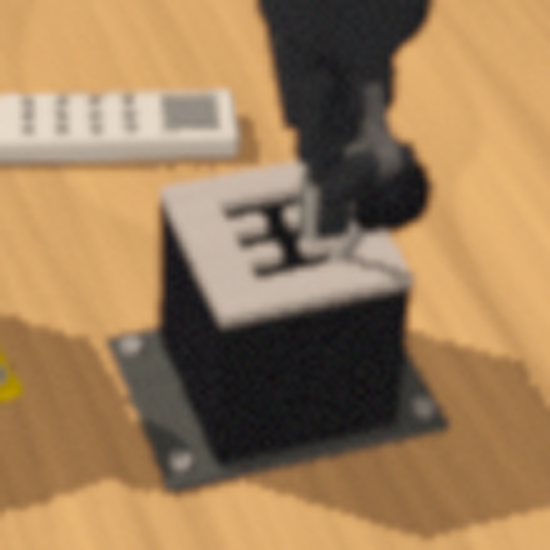

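The ball is now far forward at (395,190), with the fingers behind it. The force rose at about the expected end. I'll give one slightly firmer press, then back off and measure.

```bash
python3 - <<'E'
from h import *
r=manip.move_straight([.580,-.1435,.156],vel=.02,until_force=10)
print(r,np.round(manip.current_position(),4),np.round(manip.current_ft_force(),2))
manip.move_straight([.50,-.1435,.158],vel=.06)
manip.move_straight([.50,-.1435,.27],vel=.12)
q=np.array(manip.current_q());q[0]-=35
manip.move_j(q)
print(knob("c5"),manip.current_time_s(),manip.current_ft_force())
p,d=viewer.read_camera("top");cv2.imwrite("pics/c5.png",cv2.resize(p[80:300,240:480,::-1],(720,560),interpolation=cv2.INTER_CUBIC))
E
```

```text
True [ 0.5671 -0.1435  0.1529] [-1.55 -0.81  1.81]
[('top', 153, array([ 0.5969, -0.1455,  0.1583]), 'a 0.299 f 0.241'), ('side', 181, array([ 0.5995, -0.1452,  0.1611]), 'a 0.298 f 0.260')] 20.0417 [-0.12177128  0.6369862  -0.01958782]
```

View pics/c5.png

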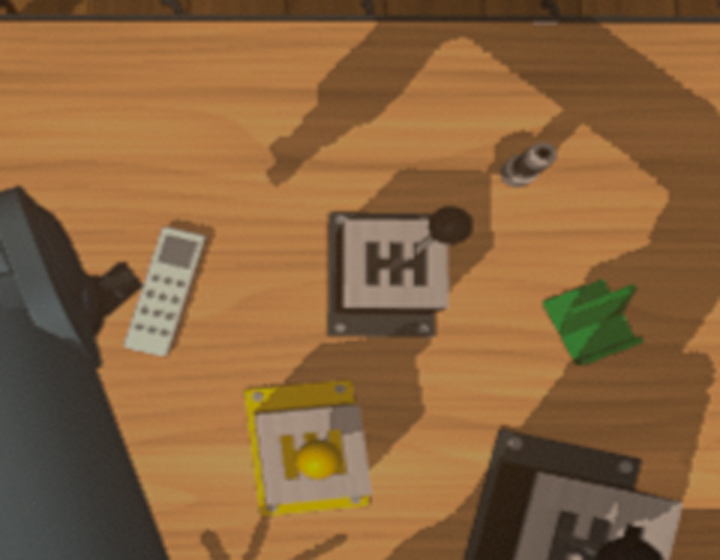

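The ball at (451,225) is in the right forward slot. It measures a ≈ 0.30 and f ≈ 0.25, and a 10 N push moved it no further. The remote, flashlight and phone stand look unmoved, and the arm is clear.

```bash
python3 -c "
from rig import manip
print(manip.finish_job())"
```

```text
the job is handed in; nothing more can be done
None
```

The gearstick is fully home in the third forward slot, pushed there with closed fingers and never gripped; it entered no other slot, the remote, flashlight and phone stand look unmoved, and the job was handed in at about 20 s.

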